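# Unlock the seal box and hold the key turned

## Task

Unlock the wooden seal box with its amber-handled key: take the key from its blue stand, push it gently fully home, shoulder down on the brass lock plug, in the keyway on top of the box (the pins are sticky, so give it small wiggles if it catches), and only then turn it a full quarter clockwise, seen from above, against the spring. The program finishes while the robot is still holding the key home and turned. Hold the brittle resin handle gently (about 15 N of grip is plenty, 40 N cracks it), never force the lock (a push of 15 to 20 N is enough), and leave the grinding stone, the red seal pad case and the two amber seals where they are.

Things in the scene. Friction and masses are not known exactly. Their poses are not given: they have to be found in the camera images.
- key_grip (a point): the place to grip the key: on its middle line, 30 mm above its shoulder's underside. Axes: z up along the key, x along the width of blade and handle, y across their thickness. The handle is an amber resin block 24 mm wide (x), 10 mm thick (y), 44 mm high: its top 18 mm above this point, its foot 26 mm below. Pinch it from above across the 10 mm (fingers closing along y)
- key: the same key (about 50 g), origin in the middle of the underside of its round brass shoulder (20 mm across, 4 mm thick, right under the handle); axes as key_grip. It starts upright in the stand, shoulder on the stand's top. The same both ways round (half a turn about z). Brittle: 15 N of grip holds it well, 40 N of grip (80 N over both fingers) cracks it
- key_tip (a point): middle of the lower end of the key's steel blade, 32 mm below the shoulder's underside; axes as key_grip. The blade is 14 mm wide (x) and 6 mm thick (y); over its last 12 mm it tapers to 2 mm thick
- keyway (a point): middle of the keyway's mouth in the flat upper face of the brass lock plug, 84 mm above the shelf; turns with the plug. z up, x along the slot's 16 mm length, y across its 8 mm width; 2 mm chamfer, 36 mm deep. Fully home: the key's shoulder lies on this face. A fixed steel collar (25 mm inside, 47 mm outside diameter) around it stands 2 mm above it
- pins (a point): point on the plug's axis between the two pairs of sticky sprung pins, which lie 9 and 17 mm below the keyway's mouth, their noses 1.6 mm to either side of the middle plane. The blade pushes them apart: they resist with about 5 to 15 N, less if the key is wiggled a few hundredths of a radian about z. Keep the push on the lock below 35 N
- plug (a joint): turn of the lock plug, rad: 0 locked (it rests there), growing clockwise as seen from above to a stop at 1.57. A spring takes it back when let go: about 0.02 N m at 0, 0.07 N m at 1.57. The key has up to 0.15 rad of play in the slot, so the plug may lag the key by that
- box: wooden seal box with brass corners, fixed, 150 (x) by 110 (y) by 80 mm high, origin at the centre of its underside; the lock stands upright in the middle of its top, the slot along the box's x when locked. A 9 mm high bolt and staple on the top: the bolt withdraws as the plug turns
- stand: blue ceramic key stand, fixed, 74 by 58 mm at its foot, 66 by 50 mm above, 40 mm high, origin at the centre of its underside; an upright slot along its x in the middle of the top (18 by 10 mm, 37 mm deep) holds the blade loosely
- stone: smooth grey grinding stone, 60 mm across, 24 mm high, loose; origin at the centre of its underside; leave alone
- pad_case: red plastic seal pad case, closed, 76 by 76 by 23 mm, loose; origin at the centre of its underside; leave alone
- seal_a: square amber resin seal standing upright, 25 by 25 by 40 mm, loose; origin at the centre of its underside; leave alone
- seal_b: second such seal; leave alone
There are look-alikes about, which are no part of the job. What is shaped like the key but black, turquoise or white is not meant.

How it is judged (in metres and radians):
On the way, in this order (a step that is already met when the one before it is completed fails the run):
1. the key is fully home in the keyway (shoulder within 3 mm of the plug's face) before the plug has been turned (less than 0.4 rad) (z of key in the frame of keyway below 0.003 m and horizontal distance between key and keyway below 0.004 m and angle between the x axis of key and the x axis of keyway, either way round below 0.35 rad and value of joint plug below 0.4 rad and contact force between the fingers and key above 1 N), for 0.1 s.
2. the plug is turned clockwise at least 1.25 rad with the key still home (value of joint plug above 1.25 rad and z of key in the frame of keyway below 0.003 m and horizontal distance between key and keyway below 0.004 m), for 0.3 s.
At the end, for the whole second after the job is handed in: The fingers still hold the key (more than 1 N), its shoulder is within 3 mm of the plug's face and within 4 mm of the keyway's middle, the key is upright within 0.12 rad and lined up with the keyway within 0.35 rad, and the plug is held still at 1.25 rad or more of its 1.57 rad clockwise turn (all of step 2 and velocity of joint plug between -0.2 and 0.2 rad/s and angle between key's own z axis and vertical below 0.12 rad and angle between the x axis of key and the x axis of keyway, either way round below 0.35 rad and contact force between the fingers and key above 1 N); the arm keeps its last pose, push and grip.
It fails at once if the resin handle is squeezed too hard (more than 80 N over both fingers, about 40 N of grip) (contact force between the fingers and key above 80 N).
It fails at once if the key is forced in the lock (all contact forces between key and lock, pins included, above 60 N; a push of about 35 N or more) (contact force between key and box above 60 N).
It fails at once if a bystander (stone, red case or seal) is moved more than 20 mm (distance of any of stone, pad_case, seal_a, seal_b from where it was at the start of the episode above 0.02 m).
It also fails if it takes over 58 s, if anything falls off the work surface, if the arm or the gripper's body presses on something with over 40 N, if the wrist force passes 120 N, or if a joint passes its speed limit or range.

## Robot

A 7-joint arm with a two-finger parallel gripper is mounted at the origin on the work surface. World frame = base frame: x ahead of the robot, y to its left, z up, the work surface at z = 0. Lengths are in mm, angles in degrees, forces in N, time in s.
With the tool pointing down it reaches from about 400 to 850 mm from the base axis. Payload 6.9 kg.
Tool frame: the origin (TCP) lies midway between the tips of the shut fingers; the grasp point (between the pads) lies r.pinch_z behind it (r.pinch_z is the distance from the TCP to the grasp point, in mm); y points along the fingers, x is the direction in which the jaws open and shut, and the axes are right-handed (so a half turn about y gives the same grasp; the last joint's range is limited). The gripper opens to 85 mm and grips with 20 to 120 N. Pads are 22 mm wide; open, the fingers measure 114 mm over their backs; the gripper's body (76 mm by 85 mm) begins 54 mm behind the grasp point. The pads swing forward as they close: fully open they stand 13 mm farther back than shut.
Start: joints at [-57.324, 29.078, -13.613, 85.955, 7.202, 65.827, -8.869], TCP at [280.168, 558.674, 231.275] pointing down, gripper open.
Joint ranges: [-176.47, 176.47], [-13.61, 117.27], [-81.72, 77.17], [0.22, 143.17], [-87.28, 267.28], [10, 112.55], [-165.47, 165.47]. Speed limits (degrees/s): [136.94, 136.94, 180, 180, 180, 180, 180].

## Interface

Orientations are given as a 3x3 rotation matrix whose columns are the frame's x, y, z axes.
In Python, from plant import r gives the robot as it stands.
- The arm moves only by the tool carry_out, never from a script. Its argument "targets" is a list of rows, each a list of 3 entries, a list of its own where there are three numbers: the shift along the tool's x, y, z in m, then the turn about the tool's y in rad, then the opening, from -1 (shut) to 1 (fully open). In form: [[[x, y, z], spin, jaw], ...]. A call has 1 to 12 rows; each row shifts and turns the pose as measured when the row begins, along the tool's axes as they then stand; what a row does not reach is not made up. A row lasts 1/12 s, in which the tool goes at most 41.7 mm and 7.16 degrees, less where a joint would pass 70% of its speed; a pose out of reach is approached as far as the arm can. A call with a gripper value outside its range is refused whole. The fingers move at their own pace and stop on an object; "grip_force" is the grip in N (left out, the last holds). Time passes only in rows, so rows that do not move let the fingers close. It gives the time, the measured TCP pose, the force and the opening at its end, in the units of the state.
- r.get_state(): the state, without advancing time (a new reading comes with each control period).
- r.grab_frame(name): name is "side" or "top"; returns (picture, depth): 420x560x3 uint8, blue, green, red; 420x560 float32, mm along the optical axis (not along the pixel's ray), 0 where there is no reading.
- r.calibration(name): a dict with "intrinsics" (3x3 intrinsics, pixels), "D" ([k1, k2, p1, p2, k3] as OpenCV has them; the pictures are not rectified), "world_from_camera" (4x4, takes a point from camera to world coordinates). Camera axes: x right, y down, z forward; pixel columns grow to the right and rows downward; lengths in mm; the calibration is good to about 2 mm. A picture is of the moment at which its call begins. calibration takes no time and is no camera call.
- r.job_done(): hands the job in, once; it reports no verdict.
The state is a dict: "clock": time; "q": joint angles; "qd": joint speeds; "effort": joint torques, N m; "position": TCP position; "eef_rot": TCP orientation; "force": force on the tool from outside, world axes, zero at the start; "wrist_torque": the same for the moment, N m; "gripper_width": opening from 0.0 (shut) to 1.0 (fully open).
Only numpy, scipy, OpenCV 4.12 (cv2) and the standard library are available. Lean on these libraries where they do the work, as an engineer would, in place of code of your own. Each camera call takes 0.05 s, during which the arm holds its last target. There are 200 camera calls.

## Working session

There is one attempt and no reset: what is moved stays moved. The work goes in short steps, Python scripts to look and compute and a tool call to move; the robot and the scene stay as the last step left them, time stands still between calls to the robot, and variables do not carry over. Pictures are saved under pics/ and viewed, about 8 in all and at most 12, crops included, and the job is handed in when it is done.

Besides the shell and the picture viewer there is one more tool, called after ">>>" by a JSON object that holds its "name" and its "arguments", one argument or row to a line. carry_out: Moves the arm, as the interface text tells. Its arguments: {"type":"object","properties":{"targets":{"type":"array","items":{"type":"array"}},"grip_force":{"type":"number"}},"required":["targets"]}

```bash
mkdir -p pics; python3 - <<'E'
from plant import r
import cv2,numpy as np
np.set_printoptions(precision=4,suppress=True)
s=r.get_state(); print(s, r.pinch_z)
for n in("top","side"):
    p,d=r.grab_frame(n); cv2.imwrite(f"pics/{n}0.png",p); np.save(f"{n}0.npy",d); print(r.calibration(n))
E
```

```text
{'clock': 0.0, 'q': array([-57.3226,  29.1252, -13.6111,  86.0064,   7.2027,  65.825 ,
        -8.8703]), 'qd': array([-0.0618,  0.0545,  0.0251,  0.0884, -0.0475,  0.0285,  0.0346]), 'effort': array([  0.0003, -62.0621,  -2.1866, -24.9658,   0.0124,   0.0123,
        -0.    ]), 'position': array([280.0113, 558.2396, 230.4486]), 'eef_rot': array([[ 0.4482, -0.0007, -0.8939],
       [ 0.8939, -0.0015,  0.4482],
       [-0.0017, -1.    , -0.    ]]), 'force': array([ 0.1827, -0.7893,  0.1361]), 'wrist_torque': array([ 0.0054, -0.006 ,  0.0181]), 'gripper_width': 1.001014716847203} 18.700000000000003
{'intrinsics': array([[391.8529,   0.    , 275.4557],
       [  0.    , 391.8529, 207.7491],
       [  0.    ,   0.    ,   1.    ]]), 'D': array([0.0361, 0.    , 0.    , 0.    , 0.    ]), 'world_from_camera': array([[  0.014 ,  -0.9916,   0.1286, 470.824 ],
       [ -0.9999,  -0.0128,   0.0101, -27.2775],
       [ -0.0084,  -0.1288,  -0.9916, 886.5177],
       [  0.    ,   0.    ,   0.    ,   1.    ]])}
{'intrinsics': array([[440.8234,   0.    , 283.0978],
       [  0.    , 440.8234, 209.2911],
       [  0.    ,   0.    ,   1.    ]]), 'D': array([-0.082,  0.   ,  0.   ,  0.   ,  0.   ]), 'world_from_camera': array([[ -0.9992,  -0.0112,   0.0386, 551.8581],
       [ -0.0386,   0.5405,  -0.8405, 838.2949],
       [ -0.0115,  -0.8413,  -0.5405, 659.9803],
       [  0.    ,   0.    ,   0.    ,   1.    ]])}
```

View pics/top0.png

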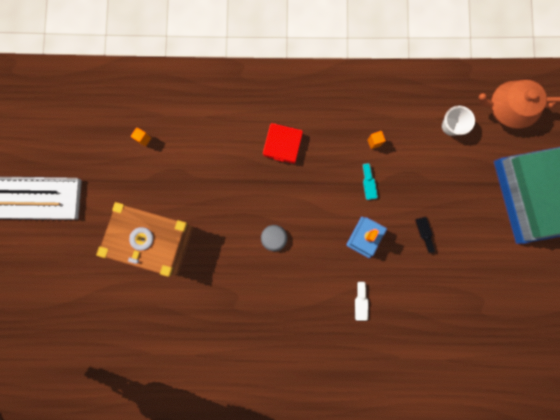

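View pics/side0.png

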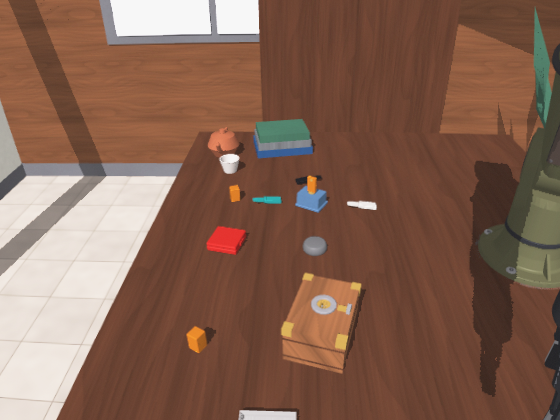

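Top: box with collar at about (141,239); stand at (367,238) with the amber handle at (372,235). Side: handle at (312,185), collar at (324,304). Next I measure these by depth.

```bash
cat > h.py <<'E'
from plant import r
import cv2,numpy as np
np.set_printoptions(precision=2,suppress=True)
def cloud(n,d):
    c=r.calibration(n);h,w=d.shape
    u,v=np.meshgrid(np.arange(w),np.arange(h))
    n2=cv2.undistortPoints(np.stack([u,v],-1).reshape(-1,1,2).astype(float),c["intrinsics"],c["D"]).reshape(h,w,2)
    P=np.concatenate([n2,np.ones((h,w,1))],-1)*d[...,None]
    T=c["world_from_camera"];return P@T[:3,:3].T+T[:3,3]
def ray(n,px,z):
    c=r.calibration(n);q=cv2.undistortPoints(np.array([[px]],float),c["intrinsics"],c["D"]).ravel()
    T=c["world_from_camera"];v=T[:3,:3]@[q[0],q[1],1];return T[:3,3]+v*(z-T[2,3])/v[2]
def proj(n,P):
    c=r.calibration(n);T=np.linalg.inv(c["world_from_camera"])
    return cv2.projectPoints(np.array(P,float).reshape(-1,1,3),cv2.Rodrigues(T[:3,:3])[0],T[:3,3],c["intrinsics"],c["D"])[0].reshape(-1,2)
E
python3 - <<'E'
from h import *
for n,box,st in(("top",(90,195,190,280),(335,395,205,265)),("side",(275,365,265,370),(292,332,170,215))):
    p=cv2.imread(f"pics/{n}0.png");d=np.load(f"{n}0.npy");W=cloud(n,d);hsv=cv2.cvtColor(p,cv2.COLOR_BGR2HSV)
    H,S,V=[hsv[...,i].astype(int) for i in range(3)]
    def roi(b):
        m=np.zeros(d.shape,bool);m[b[2]:b[3],b[0]:b[1]]=1;return m&(d>0)
    z=W[...,2]
    def rep(name,m):
        q=W[m];
        if len(q)<4: print(n,name,len(q));return
        rc=cv2.minAreaRect(q[:,:2].astype(np.float32))
        print(n,name,len(q),"mean",q.mean(0),"zmed",np.median(q[:,2]),"rect",np.array(rc[0]),np.array(rc[1]),rc[2])
    R=roi(box);rep("boxtop",R&(z>72)&(z<90))
    rep("collar",R&(S<60)&(V>90)&(z>76))
    R=roi(st);blue=(H>95)&(H<125)&(S>80)
    rep("standtop",R&blue&(z>35)&(z<45)); rep("blue",R&blue)
    am=(H>5)&(H<25)&(S>170)&(V>130)
    rep("handle",R&am&(z>48)); rep("handletop",R&am&(z>82))
    ys,xs=np.where(R&am); print("amber px",xs.min(),xs.max(),ys.min(),ys.max(),xs.mean(),ys.mean())
for n,b in(("top",(330,200,400,270)),("top",(90,195,195,280)),("side",(285,165,345,220)),("side",(275,265,370,370))):
    p=cv2.imread(f"pics/{n}0.png")[b[1]:b[3],b[0]:b[2]]
    globals().setdefault("L",[]).append(cv2.resize(p,(400,300),interpolation=cv2.INTER_CUBIC))
cv2.imwrite("pics/c1.png",np.vstack([np.hstack(L[:2]),np.hstack(L[2:])]))
E
```

```text
top boxtop 4084 mean [507.35 253.76  80.55] zmed 80.2174578758358 rect [507.88 254.98] [154.36 114.62] 74.69612884521484
top collar 317 mean [503.72 255.14  85.53] zmed 85.70988345371995 rect [495.2  254.26] [68.78 43.7 ] 2.274528980255127
top standtop 558 mean [ 521.88 -216.98   40.2 ] zmed 40.26226441215374 rect [ 523.04 -219.13] [50.03 66.13] 61.73564910888672
top blue 791 mean [ 519.92 -213.4    31.87] zmed 39.46352330190484 rect [ 520.63 -221.78] [64.4  72.71] 61.72618103027344
top handle 87 mean [ 521.38 -216.47   80.79] zmed 86.75399068503759 rect [ 522.05 -218.24] [ 9.75 22.02] 59.98762130737305
top handletop 58 mean [ 521.77 -217.87   87.73] zmed 87.95691229543286 rect [ 522.1  -218.37] [ 9.59 21.8 ] 60.17856216430664
amber px 366 377 230 240 371.4130434782609 235.1304347826087
side boxtop 3835 mean [508.75 267.98  80.31] zmed 79.93107256219366 rect [507.85 258.31] [156.   112.74] 74.71881103515625
side collar 343 mean [502.34 262.64  85.86] zmed 85.98364464742542 rect [493.78 259.36] [73.34 45.2 ] 1.8542746305465698
side standtop 183 mean [ 520.27 -208.99   38.46] zmed 38.46464558017067 rect [ 521.7  -213.88] [51.6  68.44] 60.51682662963867
side blue 522 mean [ 521.8  -200.6    24.33] zmed 26.220163153207125 rect [ 534.03 -225.19] [ 65.87 111.89] 52.87253189086914
side handle 117 mean [ 520.67 -212.89   69.42] zmed 69.06937469924969 rect [ 520.75 -213.96] [14.44 25.67] 61.806758880615234
side handletop 25 mean [ 520.58 -214.74   85.74] zmed 86.06180141644631 rect [ 520.21 -215.21] [11.72 25.44] 61.806758880615234
amber px 307 316 175 192 311.4710144927536 183.42753623188406
```

View pics/c1.png

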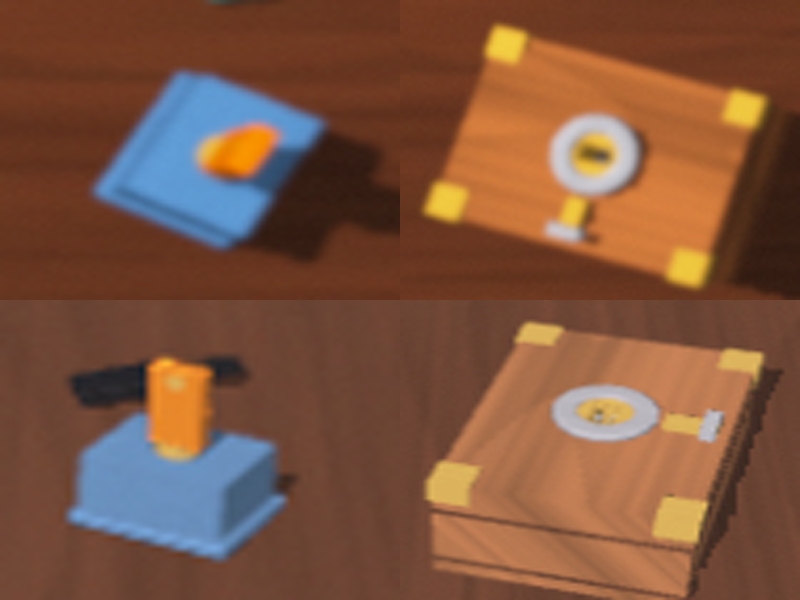

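The crops show the key upright in the stand (long axis about -29°) and the box's long axis at 74.7°, with the slot along it. The averaged positions are key (521,-217) and box (508,256.6). Moving off.

>>> {"name": "carry_out", "arguments": {
  "targets": [
    [[-0.022,0,-0.033],0.04,0.2],
    [[-0.022,0,-0.033],0,0.2],
    [[-0.022,0,-0.033],0,0.2],
    [[-0.022,0,-0.033],0,0.2],
    [[-0.022,0,-0.033],0,0.2],
    [[-0.022,0,-0.033],0,0.2],
    [[-0.022,0,-0.033],0,0.2],
    [[-0.022,0,-0.033],0,0.2]
  ],
  "grip_force": 20
}}

```text
clock: 0.77
position: [424.6, 275.4, 224.9]
eef_rot: [[0.468, -0.01, -0.883], [0.883, -0.0, 0.468], [-0.005, -1.0, 0.009]]
force: [0.8, 1.0, -1.0]
gripper_width: 0.601
```

>>> {"name": "carry_out", "arguments": {
  "targets": [
    [[-0.0315,0.003,-0.0257],0.02,0.2],
    [[-0.0315,0.003,-0.0257],0,0.2],
    [[-0.0315,0.003,-0.0257],0,0.2],
    [[-0.0315,0.003,-0.0257],0,0.2],
    [[-0.0315,0.003,-0.0257],0,0.2],
    [[-0.0315,0.003,-0.0257],0,0.2],
    [[-0.0315,0.003,-0.0257],0,0.2],
    [[-0.0315,0.003,-0.0257],0,0.2],
    [[-0.0315,0.003,-0.0257],0,0.2],
    [[-0.0315,0.003,-0.0257],0,0.2],
    [[-0.0315,0.003,-0.0257],0,0.2],
    [[-0.0315,0.003,-0.0257],0,0.2]
  ]
}}

```text
clock: 1.77
position: [508.1, -215.9, 186.3]
eef_rot: [[0.487, -0.011, -0.873], [0.873, 0.001, 0.487], [-0.005, -1.0, 0.01]]
force: [0.6, 0.2, -0.4]
gripper_width: 0.603
```

```bash
cat > go.py <<'E'
import sys
from h import *
# usage: go.py x y z [tool-x angle]; remaining shift in tool axes
s=r.get_state();R=s["eef_rot"];d=np.array(list(map(float,sys.argv[1:4])))-s["position"]
a=np.degrees(np.arctan2(R[1,0],R[0,0]));print("t",s["clock"],"pos",s["position"],"shift mm tool",d@R,"xang",a,"tilt",np.degrees(R[2,[0,2]]),"F",s["force"],"M",s["wrist_torque"],"w",s["gripper_width"],"q",s["q"])
if len(sys.argv)>4: print("spin rad",np.radians(a-float(sys.argv[4])))
E
python3 go.py 521.4 -216.7 160 61
```

```text
t 1.7667 pos [ 508.13 -215.88  186.33] shift mm tool [  5.87  26.19 -12.24] xang 60.8503117405365 tilt [-0.27  0.56] F [ 0.64  0.25 -0.41] M [ 0.06 -0.05  0.02] w 0.6027288203068146 q [ 21.02  25.01  -0.98 100.52   0.73  55.06  80.56]
spin rad -0.0026125529792176794
```

>>> {"name": "carry_out", "arguments": {
  "targets": [
    [[0.006,0.026,-0.012],0,0.2],
    [[0,0.03,0],0,0.2],
    [[0,0.015,0],0,0.2],
    [[0,0,0],0,0.2]
  ]
}}

```text
clock: 2.1
position: [520.2, -232.6, 111.7]
eef_rot: [[0.503, -0.009, -0.864], [0.864, -0.007, 0.503], [-0.011, -1.0, 0.005]]
force: [0.0, 0.2, 0.9]
gripper_width: 0.602
```

```bash
python3 go.py 521.4 -216.7 51.3 61; python3 - <<'E'
from h import *
L=[]
for n in("top","side"):
    p,d=r.grab_frame(n);u,v=proj(n,[521.4,-216.7,80])[0].astype(int)
    for P in ([521.4,-216.7,88],): pass
    L.append(cv2.resize(p[v-50:v+50,u-50:u+50],(400,400),interpolation=cv2.INTER_CUBIC))
cv2.imwrite("pics/c2.png",np.hstack(L))
E
```

```text
t 2.1 pos [ 520.21 -232.56  111.67] shift mm tool [14.95 60.25  6.65] xang 59.808290686513644 tilt [-0.61  0.28] F [0.05 0.2  0.93] M [ 0.08 -0.02  0.  ] w 0.601546588079456 q [ 21.61  31.14  -0.51 103.33   1.14  45.9   80.18]
spin rad -0.02079925124701818
```

View pics/c2.png

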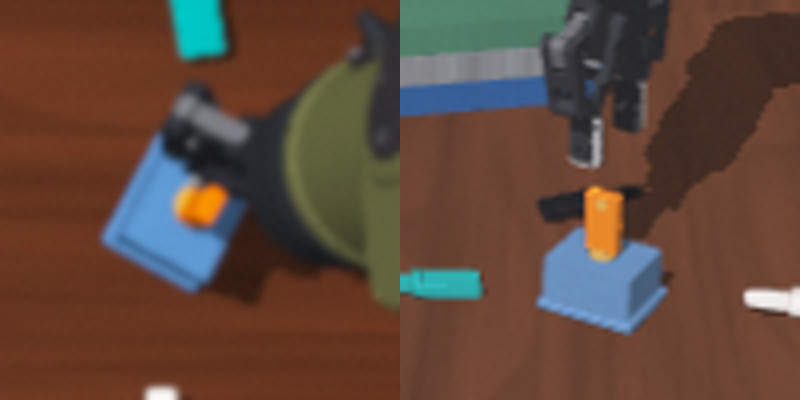

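The tool overshot to about 15 mm right of the key, still above it. The key stands untouched at (604,222) in the right half. I correct sideways first, then descend.

>>> {"name": "carry_out", "arguments": {
  "targets": [
    [[0.015,0,0.0066],-0.02,0.2],
    [[0,0,0],0,0.2],
    [[0,0,0],0,0.2]
  ]
}}

```text
clock: 2.45
position: [524.6, -214.2, 117.4]
eef_rot: [[0.482, -0.003, -0.876], [0.876, -0.009, 0.482], [-0.009, -1.0, -0.001]]
force: [-0.6, -1.0, -0.2]
gripper_width: 0.604
```

```bash
python3 go.py 521.4 -216.7 51.3 61
```

```text
t 2.45 pos [ 524.62 -214.18  117.43] shift mm tool [-3.16 66.16  1.7 ] xang 61.17446201990104 tilt [-0.52 -0.08] F [-0.59 -0.95 -0.22] M [0.03 0.02 0.01] w 0.6038940479028696 q [ 19.97  30.33  -0.87 103.8    1.35  45.88  79.45]
spin rad 0.0030449366669530673
```

>>> {"name": "carry_out", "arguments": {
  "targets": [
    [[-0.003,0.005,0.0015],0,0],
    [[0,0.008,0],0,0],
    [[0,0.008,0],0,0],
    [[0,0.005,0],0,0],
    [[0,0,0],0,0],
    [[0,0,0],0,0]
  ]
}}

```text
clock: 2.95
position: [523.0, -215.0, 91.6]
eef_rot: [[0.479, 0.001, -0.878], [0.878, -0.01, 0.479], [-0.008, -1.0, -0.006]]
force: [0.3, -1.1, -0.0]
gripper_width: 0.504
```

```bash
python3 go.py 521.4 -216.7 51.3 61
```

```text
t 2.95 pos [ 523.   -214.98   91.59] shift mm tool [-1.95 40.3   0.83] xang 61.356574145602565 tilt [-0.46 -0.34] F [ 0.31 -1.14 -0.03] M [ 0.07 -0.05 -0.03] w 0.5035486293819081 q [ 20.15  32.03  -0.93 105.76   1.5   41.95  79.61]
spin rad 0.006223392868250416
```

>>> {"name": "carry_out", "arguments": {
  "targets": [
    [[-0.002,0.008,0.001],0,0],
    [[0,0.009,0],0,0],
    [[0,0.009,0],0,0],
    [[0,0.008,0],0,0],
    [[0,0.005,0],0,0],
    [[0,0,0],0,0],
    [[0,0,0],0,0]
  ]
}}

```text
clock: 3.53
position: [520.3, -217.2, 47.1]
eef_rot: [[0.48, -0.001, -0.877], [0.877, -0.009, 0.48], [-0.008, -1.0, -0.004]]
force: [0.1, -1.0, 0.3]
gripper_width: 0.499
```

```bash
python3 go.py 521.4 -216.7 51.3 61;python3 - <<'E'
from h import *
L=[]
for n in("top","side"):
    p,d=r.grab_frame(n);u,v=proj(n,[521.4,-216.7,80])[0].astype(int)
    L.append(cv2.resize(p[v-40:v+40,u-40:u+40],(400,400),interpolation=cv2.INTER_CUBIC))
cv2.imwrite("pics/c3.png",np.hstack(L))
E
```

```text
t 3.5333 pos [ 520.3  -217.23   47.09] shift mm tool [ 0.95 -4.21 -0.72] xang 61.299473639719395 tilt [-0.48 -0.23] F [ 0.1  -0.99  0.3 ] M [ 0.06  0.01 -0.02] w 0.49871473223889784 q [ 20.4   35.55  -0.86 108.13   1.71  36.19  79.62]
spin rad 0.005226801036034704
```

View pics/c3.png

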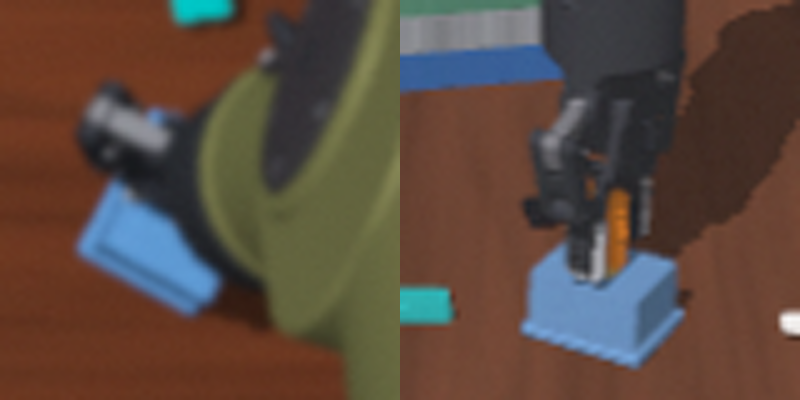

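The handle (620,235) lies between the two fingers. Raise 4 mm and close.

>>> {"name": "carry_out", "arguments": {
  "targets": [
    [[0.0005,-0.004,0],0,0],
    [[0,0,0],0,-0.5],
    [[0,0,0],0,-0.8],
    [[0,0,0],0,-1],
    [[0,0,0],0,-1],
    [[0,0,0],0,-1],
    [[0,0,0],0,-1],
    [[0,0,0],0,-1]
  ],
  "grip_force": 20
}}

```text
clock: 4.3
position: [521.9, -217.0, 54.0]
eef_rot: [[0.48, 0.003, -0.877], [0.877, -0.011, 0.48], [-0.008, -1.0, -0.008]]
force: [0.4, -0.1, -0.3]
gripper_width: 0.113
```

```bash
python3 go.py 521.4 -216.7 51.3 61
```

```text
t 4.3 pos [ 521.92 -217.02   53.99] shift mm tool [0.05 2.68 0.63] xang 61.30976756569156 tilt [-0.45 -0.46] F [ 0.4  -0.1  -0.31] M [ 0.01  0.01 -0.04] w 0.11324622072230398 q [ 20.33  34.96  -0.86 107.83   1.68  36.83  79.59]
spin rad 0.005406463937205519
```

The jaws stopped at about 9.6 mm, so the key is held. Lifting.

>>> {"name": "carry_out", "arguments": {
  "targets": [
    [[0,-0.006,0],0,-1],
    [[0,-0.01,0],0,-1],
    [[0,-0.012,0],0,-1],
    [[0,-0.012,0],0,-1],
    [[0,-0.012,0],0,-1],
    [[0,-0.012,0],0,-1],
    [[0,-0.012,0],0,-1],
    [[0,-0.012,0],0,-1],
    [[0,-0.012,0],0,-1],
    [[0,-0.006,0],0,-1],
    [[0,0,0],0,-1],
    [[0,0,0],0,-1]
  ]
}}

```text
clock: 5.3
position: [521.2, -215.7, 173.0]
eef_rot: [[0.48, 0.006, -0.877], [0.877, -0.012, 0.48], [-0.007, -1.0, -0.011]]
force: [-0.3, 0.0, -0.4]
gripper_width: 0.115
```

>>> {"name": "carry_out", "arguments": {
  "targets": [
    [[0,0,0],-0.06,-1],
    [[0,0,0],-0.12,-1],
    [[0,0,0],-0.12,-1],
    [[0,0,0],-0.12,-1],
    [[0,0,0],-0.12,-1],
    [[0,0,0],-0.12,-1],
    [[0,0,0],-0.12,-1],
    [[0,0,0],-0.12,-1],
    [[0,0,0],-0.12,-1],
    [[0,0,0],-0.06,-1],
    [[0,0,0],0,-1],
    [[0,0,0],0,-1]
  ]
}}

```text
clock: 6.3
position: [516.4, -214.0, 165.0]
eef_rot: [[-0.585, -0.006, -0.811], [0.811, -0.006, -0.585], [-0.001, -1.0, 0.009]]
force: [0.6, 0.8, -0.9]
gripper_width: 0.115
```

```bash
python3 go.py 508 256.6 160 164.7
```

```text
t 6.3 pos [ 516.44 -213.98  165.  ] shift mm tool [ 386.73    2.17 -268.28] xang 125.77375094111319 tilt [-0.07  0.51] F [ 0.64  0.85 -0.87] M [-0.   -0.04  0.05] w 0.11462441845928714 q [ 31.93  27.39 -18.38 101.33  10.98  53.26 134.61]
spin rad -0.6793912115289187
```

>>> {"name": "carry_out", "arguments": {
  "targets": [
    [[0.015,0,-0.01],0,-1],
    [[0.028,0,-0.0195],0,-1],
    [[0.03,0,-0.021],0,-1],
    [[0.03,0,-0.021],0,-1],
    [[0.03,0,-0.021],0,-1],
    [[0.03,0,-0.021],0,-1],
    [[0.03,0,-0.021],0,-1],
    [[0.03,0,-0.021],0,-1],
    [[0.03,0,-0.021],0,-1],
    [[0.03,0,-0.021],0,-1],
    [[0.028,0,-0.0195],0,-1],
    [[0.015,0,-0.01],0,-1]
  ]
}}

```text
clock: 7.3
position: [516.5, 192.4, 157.1]
eef_rot: [[-0.544, -0.011, -0.839], [0.839, -0.009, -0.544], [-0.001, -1.0, 0.014]]
force: [0.0, -0.2, -0.3]
gripper_width: 0.114
```

```bash
python3 go.py 508 256.6 160 164.7
```

```text
t 7.3 pos [516.54 192.35 157.07] shift mm tool [ 58.57  -3.39 -27.71] xang 122.93120655744744 tilt [-0.07  0.8 ] F [ 0.02 -0.15 -0.28] M [ 0.03 -0.04 -0.01] w 0.1138562209491967 q [ -9.89  27.7  -19.82 102.54  11.64  52.56  88.08]
spin rad -0.729002970157959
```

>>> {"name": "carry_out", "arguments": {
  "targets": [
    [[0.02,-0.001,-0.009],0,-1],
    [[0.02,-0.001,-0.009],0,-1],
    [[0.01,-0.001,-0.005],0,-1],
    [[0,0,0],-0.06,-1],
    [[0,0,0],-0.12,-1],
    [[0,0,0],-0.12,-1],
    [[0,0,0],-0.12,-1],
    [[0,0,0],-0.12,-1],
    [[0,0,0],-0.12,-1],
    [[0,0,0],-0.06,-1],
    [[0,0,0],0,-1],
    [[0,0,0],0,-1]
  ]
}}

```text
clock: 8.3
position: [505.8, 254.0, 156.4]
eef_rot: [[-0.967, -0.016, -0.255], [0.255, -0.011, -0.967], [0.012, -1.0, 0.015]]
force: [0.6, -0.4, -0.4]
gripper_width: 0.113
```

```bash
python3 go.py 508 256.6 160 164.7
```

```text
t 8.3 pos [505.81 253.96 156.4 ] shift mm tool [-1.4  -3.66 -3.05] xang 165.2242389741737 tilt [0.7  0.86] F [ 0.57 -0.43 -0.35] M [0.05 0.01 0.  ] w 0.11303489340779997 q [ -8.94  30.68 -31.58  99.98  18.82  55.83 117.28]
spin rad 0.009149696166608559
```

```bash
python3 - <<'E'
from h import *
L=[]
for n in("top","side"):
    p,d=r.grab_frame(n);cv2.imwrite(f"pics/{n}4.png",p);np.save(f"{n}4.npy",d)
    u,v=proj(n,[508,256.6,105])[0].astype(int)
    print(n,u-40,v-30); L.append(cv2.resize(p[v-30:v+30,max(u-40,0):u+40],(800,600) if n=="side" else (400,300),interpolation=cv2.INTER_CUBIC))
cv2.imwrite("pics/c4.png",L[1])
E
```

```text
top 96 207
side 283 264
```

View pics/c4.png

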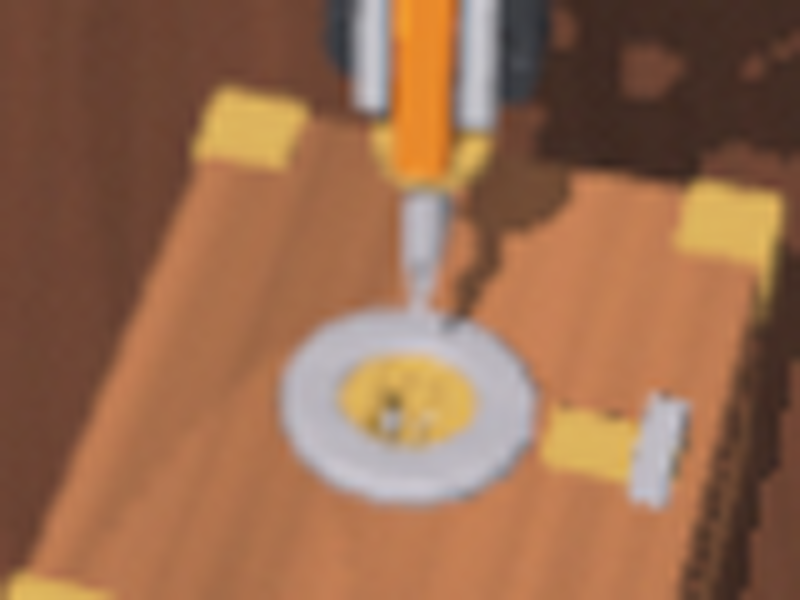

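The side crop shows the blade tip at (420,308), the shoulder around (432,165), and the collar centre at (407,405) with the slot along the view. I compare these with projected models.

```bash
cat > ov.py <<'E'
from h import *
def key_pts(s,grip,dz,dx=0):
    # key shoulder-underside centre & axes from tool: key x=tool z, key z=-tool y ; grip = pinch height above shoulder
    R=s["eef_rot"];kx,ky,kz=R[:,2],R[:,0],-R[:,1]
    o=s["position"]+kz*(18.7-grip)+kx*dz+ky*dx
    return o,kx,ky,kz
if __name__=="__main__":
    s=r.get_state();o,kx,ky,kz=key_pts(s,32.7,0)
    print("shoulder",o,"tip",o-32*kz)
    a=np.linspace(0,2*np.pi,60)
    for n in("side",):
        p=cv2.imread(f"pics/{n}4.png");u0,v0=283,264
        im=cv2.resize(p[v0:v0+60,u0:u0+80],(800,600),interpolation=cv2.INTER_CUBIC)
        def dr(P,c):
            q=(proj(n,P)-[u0,v0]+.5)*10;print(np.round(q.mean(0)),q.min(0).round(),q.max(0).round());cv2.polylines(im,[np.round(q).astype(int)],False,c,1)
        for rad in(12.5,23.5): dr([[508+rad*np.cos(t),256.6+rad*np.sin(t),86] for t in a],(255,0,0))
        dr([o+10*(kx*np.cos(t)+ky*np.sin(t)) for t in a],(0,0,0))
        dr([o-20*kz+x*7*kx+y*3*ky for x,y in((-1,-1),(1,-1),(1,1),(-1,1),(-1,-1))],(0,0,255))
        dr([o-32*kz+x*7*kx+y*1*ky for x,y in((-1,-1),(1,-1),(1,1),(-1,1),(-1,-1))],(0,255,0))
        dr([o+4*kz+x*12*kx+y*5*ky for x,y in((-1,-1),(1,-1),(1,1),(-1,1),(-1,-1))],(255,0,255))
        cv2.imwrite("pics/c5.png",im)
E
python3 ov.py
```

```text
shoulder [505.64 253.91 142.47] tip [505.14 253.55 110.47]
[406. 388.] [338. 339.] [476. 438.]
[405. 389.] [277. 298.] [537. 482.]
[433. 144.] [375. 106.] [490. 183.]
[424. 233.] [404. 199.] [454. 258.]
[425. 283.] [414. 250.] [442. 305.]
[425. 135.] [390.  78.] [476. 177.]
```

View pics/c5.png

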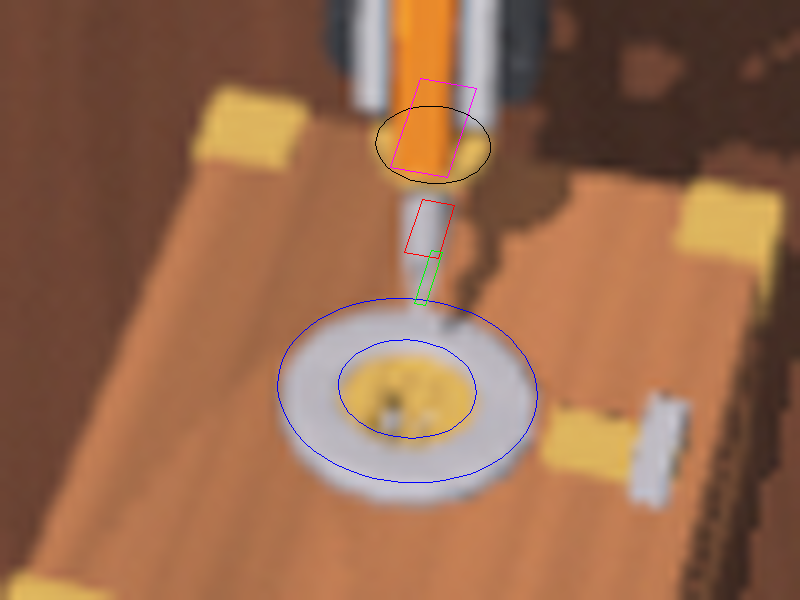

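The side-camera model puts the tip about (−2.4, −4.4) mm from the slot centre, which agrees with the averaged two-camera estimate. I correct that and come down to just above the plug.

>>> {"name": "carry_out", "arguments": {
  "targets": [
    [[-0.0013,0.002,-0.0045],0.008,-1],
    [[0,0.006,0],0,-1],
    [[0,0.006,0],0,-1],
    [[0,0.003,0],0,-1],
    [[0,0,0],0,-1],
    [[0,0,0],0,-1]
  ]
}}

```text
clock: 8.9
position: [507.9, 258.4, 137.0]
eef_rot: [[-0.963, -0.016, -0.268], [0.269, -0.012, -0.963], [0.012, -1.0, 0.016]]
force: [0.1, 0.1, 0.6]
gripper_width: 0.113
```

```bash
python3 go.py 508.3 258.3 132 164.7
```

```text
t 8.9 pos [507.9  258.43 137.05] shift mm tool [-0.48  5.04 -0.06] xang 164.4193040479152 tilt [0.68 0.92] F [0.12 0.08 0.55] M [ 0.06 -0.01 -0.02] w 0.11295113205296466 q [ -9.98  32.17 -30.69 100.71  19.72  53.74 115.47]
spin rad -0.004899068560899723
```

```bash
python3 - <<'E'
from h import *
from ov import key_pts
s=r.get_state();o,kx,ky,kz=key_pts(s,32.7,0.7)
p,d=r.grab_frame("side");u0,v0=283,264;u=(proj("side",[o-32*kz+7*kx*e for e in(-1,1)])-[u0,v0]+.5)*10;print("tip ends",u,o-32*kz)
cv2.imwrite("pics/c6.png",cv2.resize(p[v0:v0+60,u0:u0+80],(800,600),interpolation=cv2.INTER_CUBIC))
E
```

```text
tip ends [[404.63 397.02]
 [422.7  343.54]] [506.99 257.19  91.07]
```

View pics/c6.png

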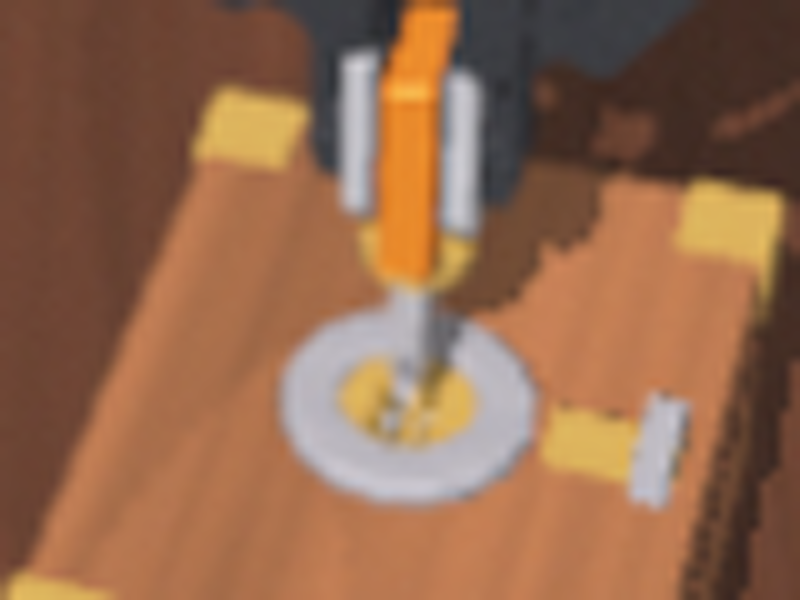

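The tip (405,403) sits over the slot centre. I start inserting gently, watching the force.

>>> {"name": "carry_out", "arguments": {
  "targets": [
    [[-0.0005,0.003,0],-0.003,-1],
    [[0,0.003,0],0,-1],
    [[0,0.003,0],0,-1],
    [[0,0.002,0],0,-1],
    [[0,0,0],0,-1]
  ]
}}

```text
clock: 9.37
position: [509.4, 259.1, 128.2]
eef_rot: [[-0.964, -0.011, -0.266], [0.266, -0.011, -0.964], [0.008, -1.0, 0.013]]
force: [-0.1, 0.1, 0.9]
gripper_width: 0.115
```

```bash
python3 go.py 508.3 258.3 98 164.7
```

```text
t 9.3667 pos [509.38 259.07 128.21] shift mm tool [ 0.58 30.22  0.63] xang 164.58660366033064 tilt [0.47 0.76] F [-0.1   0.06  0.86] M [-0.18  0.04  0.03] w 0.11519394097227238 q [-10.19  32.74 -30.41 101.29  20.33  52.42 115.13]
spin rad -0.00197913948694002
```

>>> {"name": "carry_out", "arguments": {
  "targets": [
    [[0.0006,0.002,0.0006],0,-1],
    [[0,0.003,0],0,-1],
    [[0,0.003,0],0,-1],
    [[0,0.003,0],0,-1],
    [[0,0,0],0,-1]
  ]
}}

```text
clock: 9.78
position: [511.4, 259.4, 128.5]
eef_rot: [[-0.964, 0.002, -0.268], [0.268, -0.01, -0.963], [-0.005, -1.0, 0.009]]
force: [-0.1, 0.9, -0.6]
gripper_width: 0.112
```

```bash
python3 go.py 508.3 258.3 98 164.7
```

```text
t 9.7833 pos [511.43 259.43 128.45] shift mm tool [ 2.86 30.46  1.66] xang 164.48180332899443 tilt [-0.27  0.5 ] F [-0.06  0.92 -0.6 ] M [-0.02 -0.05 -0.04] w 0.11191456256353338 q [-10.44  32.47 -30.14 101.66  20.79  51.64 114.62]
spin rad -0.003808250325937827
```

It was blocked and drifted +x. Back off 4 mm and look.

>>> {"name": "carry_out", "arguments": {
  "targets": [
    [[0.002,-0.004,0.001],0,-1],
    [[0.0,-0.001,0],0,-1],
    [[0,0,0],0,-1],
    [[0,0,0],0,-1]
  ]
}}

```text
clock: 10.12
position: [509.1, 259.0, 134.1]
eef_rot: [[-0.964, 0.003, -0.268], [0.268, -0.009, -0.963], [-0.006, -1.0, 0.008]]
force: [-0.5, -0.2, -1.6]
gripper_width: 0.11
```

```bash
python3 go.py 508.3 258.3 98 164.7; python3 - <<'E'
from h import *
from ov import key_pts
s=r.get_state();o,kx,ky,kz=key_pts(s,32.7,0.7)
u0,v0=283,264;u=(proj("side",[o-32*kz+7*kx*e for e in(-1,1)])-[u0,v0]+.5)*10;print("tip ends",u,o-32*kz)
kx0=np.array([np.cos(np.radians(74.7)),np.sin(np.radians(74.7)),0])
for c in([507.7,259.1,84],): print("slot ends px",(proj("side",[np.array(c)+8*kx0*e for e in(-1,1)])-[u0,v0]+.5)*10)
p,d=r.grab_frame("side")
A=cv2.resize(p[274:314,303:343],(600,600),interpolation=cv2.INTER_CUBIC)
cv2.imwrite("pics/c7.png",A)
E
```

```text
t 10.1167 pos [509.09 259.04 134.13] shift mm tool [ 0.77 36.13  0.64] xang 164.48105322105187 tilt [-0.32  0.45] F [-0.55 -0.24 -1.56] M [ 0.   -0.01 -0.04] w 0.11020630798587441 q [-10.31  31.89 -30.35 101.7   20.48  52.06 114.76]
spin rad -0.003821342179280949
tip ends [[392.64 411.33]
 [410.77 358.16]] [509.06 257.94  88.14]
slot ends px [[418.61 375.65]
 [398.38 436.2 ]]
```

View pics/c7.png

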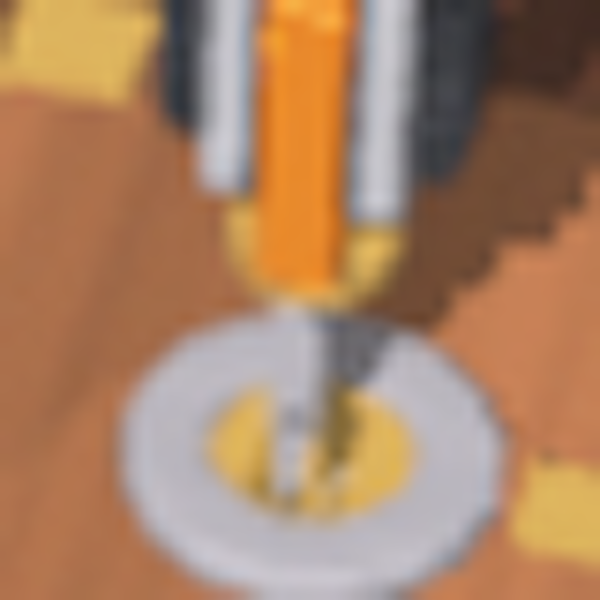

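The blade tip reads (285,485) in this crop, against a target of about (299,475). So the tip is about 1.8 mm too far in +x and 2 mm too far in +y. I correct while above the plug.

>>> {"name": "carry_out", "arguments": {
  "targets": [
    [[0.0011,0,0.0022],0,-1],
    [[0,0,0],0,-1],
    [[0,0,0],0,-1],
    [[0,0,0],0,-1]
  ]
}}

```text
clock: 10.5
position: [506.9, 256.6, 132.7]
eef_rot: [[-0.963, 0.001, -0.268], [0.268, -0.01, -0.963], [-0.004, -1.0, 0.009]]
force: [-0.0, -0.1, -0.8]
gripper_width: 0.114
```

```bash
python3 go.py 507.5 257.2 98 164.7
```

```text
t 10.5 pos [506.91 256.59 132.7 ] shift mm tool [-0.28 34.69 -1.06] xang 164.47259945255811 tilt [-0.21  0.53] F [-0.   -0.12 -0.8 ] M [ 0.01 -0.    0.01] w 0.11365889505932143 q [-10.14  31.83 -30.35 102.13  20.46  51.83 114.81]
spin rad -0.003968888273698275
```

>>> {"name": "carry_out", "arguments": {
  "targets": [
    [[-0.0003,0.003,-0.0005],0,-1],
    [[0,0.003,0],0,-1],
    [[0,0.003,0],0,-1],
    [[0,0.003,0],0,-1]
  ]
}}

```text
clock: 10.83
position: [507.7, 256.8, 119.8]
eef_rot: [[-0.963, 0.001, -0.268], [0.268, -0.01, -0.963], [-0.004, -1.0, 0.009]]
force: [-0.9, -0.1, -1.0]
gripper_width: 0.112
```

```bash
python3 go.py 507.5 257.2 98 164.7
```

```text
t 10.8333 pos [507.66 256.76 119.84] shift mm tool [ 0.36 21.83 -0.59] xang 164.4541159568131 tilt [-0.23  0.53] F [-0.9  -0.08 -0.99] M [ 0.04 -0.02  0.03] w 0.11170128859686204 q [-10.5   32.72 -29.87 102.87  21.18  50.27 114.18]
spin rad -0.004291486131727174
```

The blade is about 10 mm into the slot. I continue with small wiggles.

>>> {"name": "carry_out", "arguments": {
  "targets": [
    [[0,0.003,0],0.03,-1],
    [[0,0.003,0],-0.03,-1],
    [[0,0.003,0],-0.03,-1],
    [[0,0.003,0],0.03,-1]
  ]
}}

```text
clock: 11.17
position: [508.3, 256.6, 107.4]
eef_rot: [[-0.965, 0.003, -0.261], [0.261, -0.01, -0.965], [-0.005, -1.0, 0.009]]
force: [-2.4, -1.3, 6.1]
gripper_width: 0.112
```

```bash
python3 go.py 507.5 257.2 98 164.7
```

```text
t 11.1667 pos [508.27 256.58 107.41] shift mm tool [ 0.96  9.4  -0.48] xang 164.84836907774917 tilt [-0.31  0.53] F [-2.36 -1.31  6.06] M [-0.31  0.72 -0.01] w 0.11220231633616236 q [-10.8   33.59 -29.46 103.62  22.02  48.73 113.85]
spin rad 0.0025895289148706517
```

>>> {"name": "carry_out", "arguments": {
  "targets": [
    [[0.0005,0.003,0],0.03,-1],
    [[0,0.003,0],-0.03,-1],
    [[0,0.003,0],-0.03,-1],
    [[0,0.003,0],0.03,-1]
  ]
}}

```text
clock: 11.5
position: [508.1, 256.5, 96.7]
eef_rot: [[-0.967, 0.005, -0.255], [0.255, -0.011, -0.967], [-0.008, -1.0, 0.009]]
force: [-5.2, -1.9, 37.1]
gripper_width: 0.11
```

```bash
python3 go.py 507.5 257.2 98 164.7
```

```text
t 11.5 pos [508.1  256.54  96.71] shift mm tool [ 0.74 -1.3  -0.47] xang 165.20285659070967 tilt [-0.44  0.53] F [-5.25 -1.9  37.06] M [-0.43  1.16  0.02] w 0.1096179011282889 q [-11.14  34.29 -29.07 104.36  22.81  47.32 113.45]
spin rad 0.008776503173237504
```

The force spiked to 37 N as it seated. Relax at once.

>>> {"name": "carry_out", "arguments": {
  "targets": [
    [[0,-0.001,0],0,-1],
    [[0,0,0],0,-1]
  ]
}}

```text
clock: 11.67
position: [507.9, 256.3, 97.6]
eef_rot: [[-0.967, 0.005, -0.254], [0.254, -0.012, -0.967], [-0.008, -1.0, 0.01]]
force: [0.3, -0.0, 2.3]
gripper_width: 0.111
```

```bash
python3 go.py 507.5 257.2 98 164.7;  python3 - <<'E'
from h import *
p,d=r.grab_frame("side")
cv2.imwrite("pics/c8.png",cv2.resize(p[274:314,303:343],(600,600),interpolation=cv2.INTER_CUBIC))
E
```

```text
t 11.6667 pos [507.94 256.27  97.6 ] shift mm tool [ 0.66 -0.41 -0.79] xang 165.29675074648546 tilt [-0.44  0.57] F [ 0.32 -0.04  2.28] M [-0.07 -0.05  0.07] w 0.11108057095853 q [-11.11  34.21 -29.11 104.34  22.78  47.44 113.56]
spin rad 0.010415265339905416
```

View pics/c8.png

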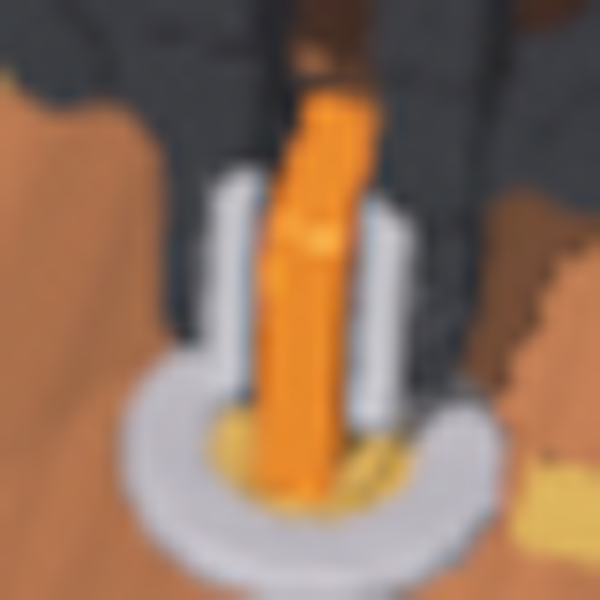

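The shoulder is inside the collar at (300,500), flush with the plug. Light push to satisfy "home" before turning.

>>> {"name": "carry_out", "arguments": {
  "targets": [
    [[0,0.0005,0],0,-1],
    [[0,0.0007,0],0,-1],
    [[0,0.0007,0],0,-1]
  ]
}}

```text
clock: 11.97
position: [508.0, 256.5, 97.0]
eef_rot: [[-0.968, 0.006, -0.252], [0.252, -0.011, -0.968], [-0.009, -1.0, 0.01]]
force: [-3.5, -3.8, 12.2]
gripper_width: 0.115
```

>>> {"name": "carry_out", "arguments": {
  "targets": [
    [[0,0.0005,0],0.04,-1],
    [[0,0.0005,0],0.06,-1],
    [[0,0.0005,0],0.06,-1],
    [[0,0.0005,0],0.06,-1]
  ]
}}

```text
clock: 12.3
position: [507.9, 256.4, 97.0]
eef_rot: [[-0.887, 0.007, -0.462], [0.461, -0.012, -0.887], [-0.012, -1.0, 0.007]]
force: [-2.7, -2.7, 8.3]
gripper_width: 0.113
```

```bash
python3 go.py 507.9 256.3 97.6 74.7
```

```text
t 12.3 pos [507.94 256.36  97.03] shift mm tool [ 0.01 -0.57  0.08] xang 152.51774359565866 tilt [-0.67  0.4 ] F [-2.7  -2.65  8.3 ] M [-0.45  0.5   0.03] w 0.11321491600512366 q [-13.43  33.62 -25.4  104.49  20.25  46.39 103.23]
spin rad 1.3581758422169745
```

>>> {"name": "carry_out", "arguments": {
  "targets": [
    [[0,0.0005,0],0.07,-1],
    [[0,0.0005,0],0.07,-1],
    [[0,0.0005,0],0.07,-1],
    [[0,0.0005,0],0.07,-1],
    [[0,0.0005,0],0.07,-1],
    [[0,0.0005,0],0.07,-1],
    [[0,0.0005,0],0.07,-1],
    [[0,0.0005,0],0.07,-1]
  ]
}}

```text
clock: 12.97
position: [507.8, 256.4, 97.0]
eef_rot: [[-0.487, 0.01, -0.874], [0.873, -0.012, -0.487], [-0.015, -1.0, -0.003]]
force: [-1.6, -2.2, 8.1]
gripper_width: 0.113
```

```bash
python3 go.py 507.9 256.3 97.6 74.7
```

```text
t 12.9667 pos [507.84 256.35  97.04] shift mm tool [-0.08 -0.56 -0.03] xang 119.1247959253954 tilt [-0.88 -0.17] F [-1.57 -2.23  8.13] M [-0.38  0.48  0.03] w 0.11317164382367602 q [-19.61  32.45 -15.71 104.73  13.26  44.47  76.64]
spin rad 0.7753589584247109
```

>>> {"name": "carry_out", "arguments": {
  "targets": [
    [[0,0.0005,0],0.07,-1],
    [[0,0.0005,0],0.07,-1],
    [[0,0.0005,0],0.07,-1],
    [[0,0.0005,0],0.07,-1],
    [[0,0.0005,0],0.07,-1],
    [[0,0.0005,0],0.07,-1],
    [[0,0.0005,0],0.07,-1],
    [[0,0.0005,0],0.07,-1],
    [[0,0.0005,0],0.06,-1],
    [[0,0.0005,0],0.05,-1]
  ]
}}

```text
clock: 13.8
position: [507.5, 256.6, 97.0]
eef_rot: [[0.188, 0.013, -0.982], [0.982, -0.012, 0.188], [-0.009, -1.0, -0.015]]
force: [-1.3, -1.2, 8.5]
gripper_width: 0.114
```

```bash
python3 go.py 507.9 256.3 97.6 74.7
```

```text
t 13.8 pos [507.49 256.62  96.98] shift mm tool [-0.24 -0.61 -0.48] xang 79.13675431155976 tilt [-0.52 -0.88] F [-1.32 -1.22  8.47] M [-0.35  0.49  0.07] w 0.1141278740389248 q [-27.27  31.82  -4.03 105.02   4.54  43.    45.13]
spin rad 0.077435970838772
```

>>> {"name": "carry_out", "arguments": {
  "targets": [
    [[0,0.0005,0],0.04,-1],
    [[0,0.0005,0],0.04,-1],
    [[0,0.0005,0],0.04,-1],
    [[0,0.0005,0],0.02,-1]
  ]
}}

```text
clock: 14.13
position: [507.5, 256.6, 97.0]
eef_rot: [[0.329, 0.015, -0.944], [0.944, -0.012, 0.329], [-0.006, -1.0, -0.018]]
force: [-0.8, -1.5, 7.7]
gripper_width: 0.113
```

```bash
python3 go.py 507.9 256.3 97.6 74.7
```

```text
t 14.1333 pos [507.5  256.59  97.01] shift mm tool [-0.14 -0.58 -0.48] xang 70.7688015003604 tilt [-0.36 -1.02] F [-0.81 -1.47  7.66] M [-0.37  0.5   0.05] w 0.11259725039564976 q [-28.91  31.78  -1.55 105.11   2.7   42.76  38.57]
spin rad -0.06861235736817224
```

>>> {"name": "carry_out", "arguments": {
  "targets": [
    [[0,0.0005,0],0.005,-1],
    [[0,0.0005,0],0.0,-1],
    [[0,0.0005,0],0.0,-1],
    [[0,0.0005,0],0.0,-1],
    [[0,0.0005,0],0.0,-1],
    [[0,0.0005,0],0.0,-1]
  ]
}}

```text
clock: 14.63
position: [507.5, 256.6, 97.0]
eef_rot: [[0.331, 0.017, -0.943], [0.944, -0.012, 0.331], [-0.006, -1.0, -0.02]]
force: [-1.7, -1.1, 7.6]
gripper_width: 0.116
```

```bash
python3 go.py 507.9 256.3 97.6 74.7;  python3 - <<'E'
from h import *
p,d=r.grab_frame("side")
A=cv2.resize(p[264:324,293:353],(600,600),interpolation=cv2.INTER_CUBIC)
cv2.imwrite("pics/c9.png",A)
E
```

```text
t 14.6333 pos [507.45 256.59  97.  ] shift mm tool [-0.13 -0.59 -0.53] xang 70.65175191133797 tilt [-0.33 -1.13] F [-1.65 -1.11  7.6 ] M [-0.36  0.55  0.03] w 0.11623596981247679 q [-29.    31.73  -1.47 105.22   2.73  42.6   38.4 ]
spin rad -0.07065525808471984
```

View pics/c9.png

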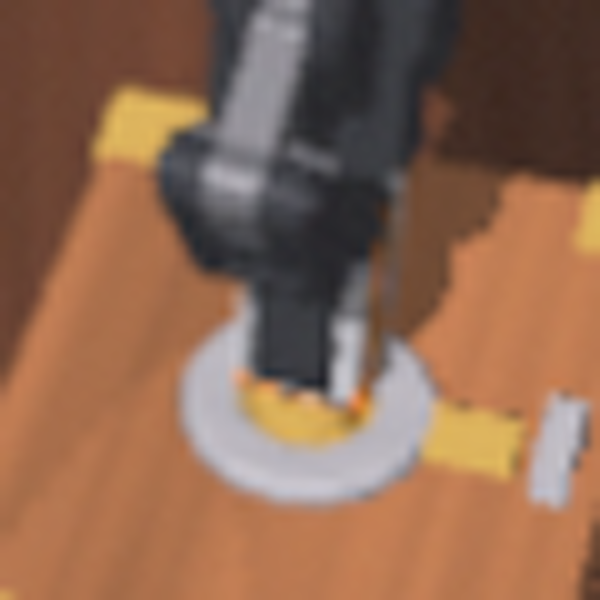

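The bolt end (520,450) has come clear of the staple (535,450), the shoulder is in the collar, and the handle foot edge runs from about (240,378) to (360,405). I check that slope against the expected handle angle.

```bash
python3 - <<'E'
from h import *
for a in(-40,-30,-25,-20,-15,-10,0):
    t=np.radians(a);k=np.array([np.cos(t),np.sin(t),0]);y=np.array([-np.sin(t),np.cos(t),0])
    q=(proj("side",[np.array([507.5,258.8,88])+5*y+12*k*e for e in(1,-1)])-[293,264]+.5)*10
    print(a,q.round().tolist())
E
python3 go.py 507.9 256.3 97.6 74.7
```

```text
-40 [[241.0, 372.0], [346.0, 435.0]]
-30 [[239.0, 381.0], [357.0, 430.0]]
-25 [[239.0, 385.0], [361.0, 428.0]]
-20 [[239.0, 390.0], [366.0, 424.0]]
-15 [[239.0, 394.0], [370.0, 421.0]]
-10 [[241.0, 399.0], [373.0, 417.0]]
0 [[245.0, 407.0], [378.0, 409.0]]
t 14.6833 pos [507.43 256.62  97.01] shift mm tool [-0.15 -0.58 -0.56] xang 70.66194345812902 tilt [-0.32 -1.13] F [-1.39 -2.02  8.6 ] M [-0.37  0.49 -0.02] w 0.11383578309281633 q [-29.01  31.73  -1.47 105.22   2.73  42.6   38.41]
spin rad -0.07047738203734498
```

The slope (0.225) puts the handle at about -16°, so the key turned with the tool, and the hold is steady. Handing in.

```bash
python3 -c "
from plant import r
print(r.job_done())"; python3 go.py 507.9 256.3 97.6 74.7
```

```text
the job is handed in; nothing more can be done
None
the job is handed in; nothing more can be done
```

I took the amber key from the blue stand, pushed it fully home in the lock and turned it about 94° clockwise. I handed the job in with the robot still holding it turned; no verdict was reported.

**Last checks before hand-in**
- **Still held:** the grip setting was 20 N, the gripper's minimum, and the jaws had stopped on the 10 mm handle. The push on the lock was about 8 N and the pose was steady.
- **Home:** the side picture showed the shoulder inside the collar. The tool height was about 1 mm below the expected home height.
- **Turned:** the side picture showed the bolt clear of the staple and the handle at about −16°, against −19° expected from the tool. Allowing for the key's play, I estimate the plug at 1.44 rad or more. I could not read the plug angle directly.

**What went wrong on the way**
- **First insertion blocked:** the first try caught because the tip was about 2 mm off centre. I backed off, corrected the position and it went in.
- **Push too hard:** as the key seated, the wrist force briefly read 37 N, above the 35 N you set. I relaxed it at once. I can't tell whether the key-and-lock contact force passed its 60 N limit in that moment, but the robot kept accepting moves afterwards.

I did not go near the stone, the red case or the seals.

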